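Load a rail into the dowelling jig and latch the bush bar

TASK

Get the wooden rail ready for dowel drilling: stand it on end in the dowelling jig, with the end that carries the red crayon band up, and lower it between the two cheeks until it is fully home on the nest floor. Then swing the hinged bush bar down over it and press it until the spring catch snaps over its end. Leave the tape measure, glue bottle, pine offcut and parts bin where they are.

Things in the scene. Friction and masses are not known exactly. Their poses are not given: they have to be found in the camera images.
- rail_center (a point): Centre of the wooden rail, a plain light-wood blank 56 x 120 x 26 mm, about 0.11 kg, that starts lying flat on the bench. Its y axis runs along the 120 mm length towards the end with the red crayon band (6 mm wide, all round, its middle 15 mm from that end); x across the 56 mm width, z through the 26 mm thickness. It can stand by itself on either end.
- nest (a point): Middle of the nest floor of the dowelling jig, a wooden fixture screwed to the bench (base 110 x 190 mm); the floor is 18 mm above the bench. Axes: z up, x through the thickness of a rail standing in it, y across its width. Two low fences (inner faces at x = +14.5 and -14.5 mm, 14 mm high, rounded tops) take the rail's 26 mm thickness.
- jig_mouth (a point): Point midway between the tops of the jig's two upright cheeks, 122 mm straight above the nest (a seated rail ends 2 mm lower). Same axes. Cheeks' inner faces at y = +30 and -30 mm, each 20 mm thick and 56 mm wide (x), so no finger fits beside the rail's 56 mm wide edges; front and back are open, so a rail goes in from above held by its 26 mm thickness.
- bar_hinge (a point): Axis of the bush bar's hinge, outside the cheek on the jig's -y side: y = -60 mm, 128 mm above the nest floor; same axes as the jig. The bar swings about the jig's x axis. The hinge bracket reaches 9 mm above the axis.
- bush_bar (a joint): Angle of the bush bar, rad: 0 shut (level along the jig's +y, underside 2 mm above a seated rail), 1.57 upright, more leans out to the jig's -y; stop at 2.25. Aluminium, 28 mm wide, 12 thick, 130 long; two brass bushes on the upper face, 44 and 76 mm from the hinge. Stiff hinge: stays where left. Push it on its upper (outer) face; the last bit needs 3 to 10 N on the pad to snap in.
- bar_pad (a point): Middle of the upper face of the red thumb pad on the bush bar, 30 mm (x) by 22 mm, 99 mm from the hinge axis along the bar and 10 mm off the axis plane, on the side that is on top when shut; the place to push. Shut, it lies 138 mm above the nest floor. Its y axis points along the bar away from the hinge, z out of the pad.
- catch (a joint): Angle, rad, of the dark steel spring catch on the other cheek (jig +y side): 0 at rest, nose hooked over the pin at the bar's end; pushed out to about 0.07 as the pin passes, then springs back to 0. Its nose stands at the jig's y = 65 to 83 mm and reaches 150 mm above the nest floor.
- measure: Bystander: yellow and black tape measure, 43 x 85 x 65 mm, origin at its underside.
- glue: Bystander: white glue bottle with orange nozzle, 55 mm across, 153 mm high, upright, origin at its underside.
- offcut: Bystander: pine offcut with two holes, 42 x 180 x 22 mm, lying flat, origin at its underside.
- parts_bin: Bystander: small grey-white open parts bin, 140 x 96 x 60 mm, origin at its underside.
Mind the look-alikes: they are no part of the job. There is more than one size of the part that bears rail_center; the job needs the largest.

How it is judged:
By the outcome, as a careful person would: the job done as asked, in the order asked, and still so for the second after the job is handed in, with the robot touching nothing.
It also fails if it takes over 70 s, if anything falls off the work surface, if the arm or the gripper's body presses on something with over 40 N, if the wrist force passes 120 N, or if a joint passes its speed limit or range.

ROBOT

A 6-joint arm with a two-finger parallel gripper is mounted at the origin on the work surface; the furniture and walls round the work are solid. World frame = base frame: x ahead of the robot, y to its left, z up, the work surface at z = 0. Lengths are in m, angles in rad, forces in N, time in s.
With the tool pointing down it reaches from about 0.225 to 0.875 m from the base axis. Payload 3.4 kg.
Tool frame: the origin (TCP) lies between the finger pads; the fingertips stand 11 mm ahead of it and the grasp point (between the pads) lies 8 mm behind it; z points along the fingers, y is the line along which they close (so a half turn about z gives the same grasp; the last joint's range is limited). The gripper opens to 85 mm and grips with 20 to 120 N. Pads are 22 mm wide; open, the fingers measure 114 mm over their backs; the gripper's body (76 mm by 85 mm) begins 54 mm behind the grasp point. The pads swing forward as they close: fully open they stand 13 mm farther back than shut.
Start: joints at [-1.442, 0.276, 1.505, -0, 1.361, -0.121], TCP at [0.142, -0.557, 0.221] pointing down, gripper open.
Joint ranges: [-2.89, 2.89], [-0.75, 2.08], [0.22, 2.7], [-1.18, 4.32], [0.11, 2.71], [-2.7, 2.7]. Speed limits (rad/s): [2.57, 2.57, 3.14, 3.14, 3.14, 3.14].

INTERFACE

Orientations are given as a unit quaternion [w, x, y, z].
In Python, from rig import manip, imaging gives the robot as it stands. The module is installed in compiled form; this text tells all that it offers.
- The arm moves only by the tool jog_arm, never from a script. Its argument "deltas" is one flat list of numbers, 7 for each row, row after row: the turn, a rotation vector about the world's x, y, z in degrees, then the shift along the world's x, y, z in mm, then the opening, from 0 (shut) to 1 (fully open). In form: [ax, ay, az, tx, ty, tz, gripper, ax, ay, az, tx, ty, tz, gripper, ...]. A call has 1 to 20 rows; each row is the pose to reach, as a shift and turn from the pose commanded when the call began; what a row does not reach only later rows make up. A row lasts 1/10 s, in which the tool goes at most 50 mm and 8.59 degrees, less where a joint would pass 70% of its speed; a pose out of reach is approached as far as the arm can. A call with a gripper value outside its range is refused whole. The fingers move at their own pace and stop on an object; "grip_force" is the grip in N (left out, the last holds). Time passes only in rows, so rows that repeat a pose let the fingers close. It gives the time, the measured TCP pose, the force, the opening and the grip force at its end, in the units of the state.
- manip.get_state(): the state, without advancing time (a new reading comes with each control period).
- imaging.get_image(name): name is "side" or "top" or "wrist"; returns the picture (400x640x3 uint8, blue, green, red); there is no depth.
- imaging.calibration(name): a dict with "mtx" (3x3 intrinsics, pixels), "cam_to_world" (4x4, takes a point from camera to world coordinates). Camera axes: x right, y down, z forward; pixel columns grow to the right and rows downward; lengths in m; the calibration is good to about 2 mm. A picture is of the moment at which its call begins: read the wrist's pose just before it. calibration takes no time and is no camera call; for the wrist camera it gives the pose at the moment of the call.
- manip.sign_off(): hands the job in; it is judged then, once.
The state is a dict: "clock": time; "qpos": joint angles; "qd": joint speeds; "effort": joint torques, N m; "position": TCP position; "ee_rot": TCP orientation; "contact_force": force on the tool from outside, world axes, zero at the start; "moment": the same for the moment, N m; "width": finger opening in m; "gripper_force": force on a finger pad.
Only numpy, scipy, OpenCV 4.12 (cv2) and the standard library are available. Lean on these libraries where they do the work, as an engineer would, in place of code of your own. Each camera call takes 0.05 s, during which the arm holds its last target. There are 200 camera calls.

## Working session

There is one attempt and no reset: what is moved stays moved. The work goes in short steps, Python scripts to look and compute and a tool call to move; the robot and the scene stay as the last step left them, time stands still between calls to the robot, and variables do not carry over. Pictures are saved under pics/ and viewed, at most 10 in all, crops included, and the job is handed in when it is done.

Besides the shell and the picture viewer there is one more tool, called after "Call:" as name(argument=value, ...) on one line, values as JSON. jog_arm: Moves the arm, as the interface text tells. Its arguments: {"type":"object","properties":{"deltas":{"type":"array"},"grip_force":{"type":"number"}},"required":["deltas"]}

```bash
mkdir -p pics
cat > h.py <<'E'
import numpy as np, cv2
from rig import manip, imaging
def cal(n):
    c=imaging.calibration(n); return np.array(c["mtx"]),np.array(c["cam_to_world"])
def ray(n,u,v,c=None):
    K,T=c or cal(n); d=T[:3,:3]@np.linalg.inv(K)@[u,v,1]; return T[:3,3],d
def onz(n,u,v,z,c=None):
    o,d=ray(n,u,v,c); return o+d*(z-o[2])/d[2]
def proj(n,p,c=None):
    K,T=c or cal(n); q=K@(T[:3,:3].T@(np.array(p)-T[:3,3])); return q[:2]/q[2]
E
python3 - <<'E'
from h import *
a=imaging.get_image("top");b=imaging.get_image("side")
cv2.imwrite("pics/top0.png",a);cv2.imwrite("pics/side0.png",b)
for n in("top","side"):
    K,T=cal(n);print(n,K[0,0],T.round(3).tolist())
E
```

```text
top 429.5340153575874 [[-0.024, -0.996, 0.089, 0.414], [-1.0, 0.025, 0.012, 0.101], [-0.014, -0.089, -0.996, 1.364], [0.0, 0.0, 0.0, 1.0]]
side 423.92284710771946 [[-0.999, 0.006, -0.047, 0.578], [0.044, 0.497, -0.867, 1.118], [0.018, -0.868, -0.497, 0.69], [0.0, 0.0, 0.0, 1.0]]
```

View pics/top0.png

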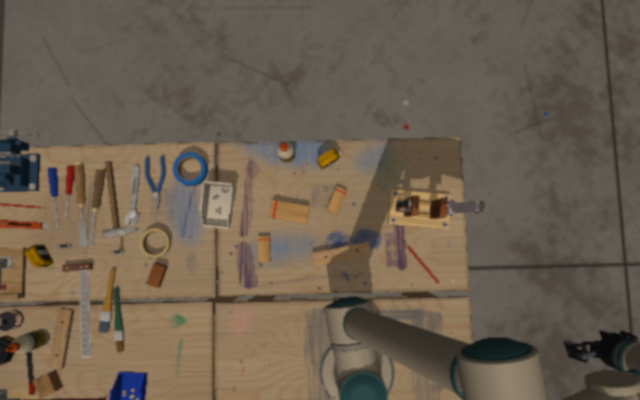

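View pics/side0.png

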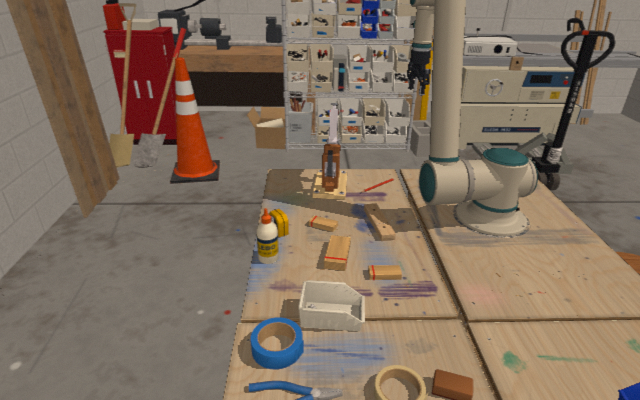

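Top view, three rail candidates: (291,210), (338,198) and (264,248). The first looks largest. The jig is near (422,209), with its bar leaning out to the right at (470,207). The side view shows the rails at (338,250), (322,223) and (385,271). I'll check them in one enlarged crop.

Run:
```python
from h import *
a=cv2.imread("pics/top0.png");b=cv2.imread("pics/side0.png")
A=cv2.resize(a[170:270,240:500],None,fx=3,fy=3,interpolation=cv2.INTER_CUBIC)
B=cv2.resize(b[100:290,250:415],None,fx=1.55,fy=1.55)
C=np.zeros((600,780,3),np.uint8);C[:300]=A;C[300:300+B.shape[0],:B.shape[1]]=B
J=cv2.resize(b[100:200,300:370],None,fx=3,fy=3,interpolation=cv2.INTER_CUBIC);C[300:600,400:610]=J
cv2.imwrite("pics/c1.png",C)
hsv=cv2.cvtColor(a,cv2.COLOR_BGR2HSV)
# light wood, saturated relative to bench
for nm,(x0,y0,x1,y1) in dict(big=(265,190,320,228),s1=(322,180,355,218),s2=(250,228,280,268),bench=(220,215,240,235),jig=(385,182,490,232)).items():
    r=hsv[y0:y1,x0:x1].reshape(-1,3);print(nm,np.percentile(r,[5,50,95],axis=0).tolist())
```

```text
big [[15.0, 83.0, 100.0], [16.0, 96.0, 148.0], [17.0, 146.0, 162.0]]
s1 [[15.0, 80.0, 119.65], [16.0, 94.0, 143.0], [17.0, 145.0, 167.0]]
s2 [[8.0, 11.0, 105.95], [16.0, 74.5, 132.0], [125.0, 146.0, 165.04999999999995]]
bench [[15.0, 56.0, 109.95], [17.0, 92.0, 148.0], [19.0, 95.04999999999995, 170.19999999999982]]
jig [[8.0, 31.0, 67.0], [17.0, 94.0, 112.0], [18.0, 177.0, 178.0]]
```

View pics/c1.png

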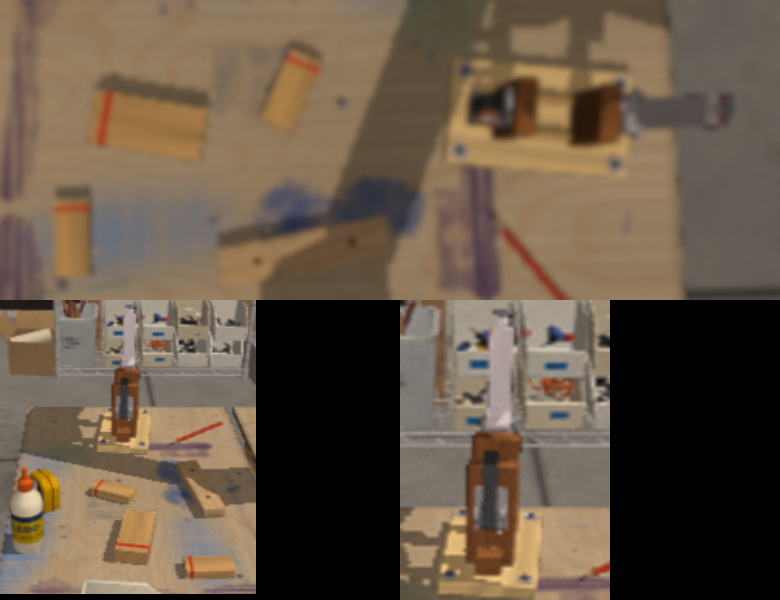

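The crop confirms it: the piece at top (290,211) is clearly the largest, about 118x65 crop px against roughly 80x38 for the other two. Its red band is at its left (+y) end, at (275,210). The jig's catch is on the left cheek (world +y) and the hinge is on the right. Next I'll measure.

Run:
```python
from h import *
a=cv2.imread("pics/top0.png");hsv=cv2.cvtColor(a,cv2.COLOR_BGR2HSV);c=cal("top")
def seg(x0,y0,x1,y1,m):
    k=np.zeros(m.shape,np.uint8);k[y0:y1,x0:x1]=m[y0:y1,x0:x1]
    k=cv2.morphologyEx(k,cv2.MORPH_CLOSE,np.ones((3,3)))
    cs,_=cv2.findContours(k,cv2.RETR_EXTERNAL,cv2.CHAIN_APPROX_NONE);return max(cs,key=cv2.contourArea)[:,0]
def rect(ct,z):
    w=np.array([onz("top",u,v,z,c)[:2] for u,v in ct],np.float32)*1000
    r=cv2.minAreaRect(w);return np.round(r[0],1),np.round(r[1],1),round(r[2],1),np.round(cv2.boxPoints(r),0).tolist()
m=((hsv[...,1]>108)&(hsv[...,2]>125)).astype(np.uint8)*255
print("rail",rect(seg(262,188,322,230,m),.026))
red=((hsv[...,1]>150)&(hsv[...,0]<10)&(hsv[...,2]>110)).astype(np.uint8)
ys,xs=np.nonzero(red[190:230,265:320]);print("band",len(xs),xs.mean()+265,ys.mean()+190,onz("top",xs.mean()+265,ys.mean()+190,.026,c))
h,s,v=[hsv[180:235,385:465,i] for i in range(3)]
blue=cv2.inRange(a[180:235,385:465].astype(np.int16)[...,0]-a[180:235,385:465].astype(np.int16)[...,2],5,255)
n,_,st,ce=cv2.connectedComponentsWithStats(blue)
for i in range(1,n): print("blue",st[i,4],ce[i]+[385,180],onz("top",*(ce[i]+[385,180]),.018,c).round(4))
m2=((hsv[...,1]>85)&(hsv[...,2]>150)&(hsv[...,0]>15)).astype(np.uint8)*255
print("base",rect(seg(385,182,455,232,m2),.018))
m3=((hsv[...,1]>110)&(hsv[...,2]<125)&(hsv[...,0]<14)).astype(np.uint8)*255
k=np.zeros_like(m3);k[190:225,390:455]=m3[190:225,390:455]
n,_,st,ce=cv2.connectedComponentsWithStats(k)
for i in range(1,n):
    if st[i,4]>20: print("brown",st[i],ce[i],onz("top",*ce[i],.14,c).round(4))
s=manip.get_state();print(s["clock"],s["position"],s["ee_rot"],s["width"],s["contact_force"])
```

```text
rail (array([496. , 196.8]), array([123.2,  58.6]), 78.8, [[455.0, 142.0], [513.0, 131.0], [537.0, 252.0], [479.0, 263.0]])
band 35 274.54285714285714 208.74285714285713 [0.5056766  0.24066934 0.026     ]
base (array([ 462.8, -219.8]), array([207.9,  84.7]), 73.5, [[393.0, -307.0], [474.0, -331.0], [533.0, -132.0], [452.0, -108.0]])
brown [405 197  13  19 127] [413.48818898 206.59055118] [ 0.4942 -0.1674  0.14  ]
brown [431 198  16  20 246] [439.2195122  208.18699187] [ 0.4878 -0.2401  0.14  ]
0.1 [ 0.14209307 -0.55666399  0.21992172] [-8.28081923e-04  9.92209428e-01  1.24578353e-01  4.36587940e-07] 0.08515259000498153 [-0.11460808 -0.11393118 -1.01179603]
```

Call:
jog_arm(deltas=[0,0,0,0,0,50,1,0,0,6,30,40,100,1,0,0,12,58,80,140,1,0,0,20,86,120,170,1,0,0,28,114,160,200,1,0,0,36,142,200,230,1,0,0,44,170,240,230,1,0,0,52,198,280,230,1,0,0,60,226,320,230,1,0,0,64,254,360,230,1,0,0,64,278,400,230,1,0,0,64,278,400,230,1,0,0,64,278,400,230,1])

```text
clock: 1.4
position: [0.422, -0.1529, 0.4504]
ee_rot: [-0.001, 0.773, 0.635, 0.001]
contact_force: [-0.6, -0.6, 0.1]
width: 0.0851
gripper_force: 0.0
```

Run:
```python
from h import *
s=manip.get_state();print(s["clock"],s["position"],s["ee_rot"],s["qpos"],s["qd"])
K,T=cal("wrist");print(K[0,0],T.round(3).tolist())
for p in[(.48,-.2,.14),(.48,-.2,.018),(.496,.197,.026)]:print(proj("wrist",p))
np.savez("w1.npz",K=K,T=T);cv2.imwrite("pics/w1.png",imaging.get_image("wrist"))
```

```text
1.4 [ 0.42202786 -0.15286965  0.45042607] [-7.65336501e-04  7.72871382e-01  6.34561242e-01  1.12716190e-03] [-0.50501189  0.03540257  1.252798    0.00277065  1.85398078 -0.30832509] [-0.08103769 -0.00216663  0.00649537 -0.08075921  0.0018901  -0.05785545]
297.4984343941712 [[0.981, -0.187, -0.054, 0.436], [-0.195, -0.941, -0.276, -0.082], [0.001, 0.281, -0.96, 0.603], [0.0, 0.0, 0.0, 1.0]]
[364.06086551 182.91394541]
[355.92357962 169.06777445]
[325.45338541 -73.82291341]
```

View pics/w1.png

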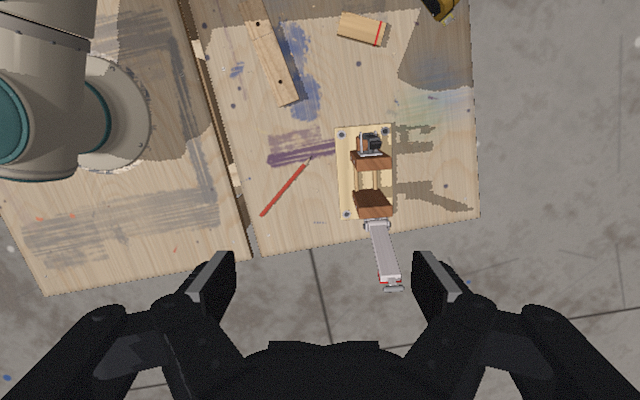

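Run:
```python
from h import *
a=cv2.imread("pics/w1.png")
cv2.imwrite("pics/c2.png",cv2.resize(a[115:235,325:425],None,fx=5,fy=5,interpolation=cv2.INTER_CUBIC))
```

```text
(no output)
```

View pics/c2.png

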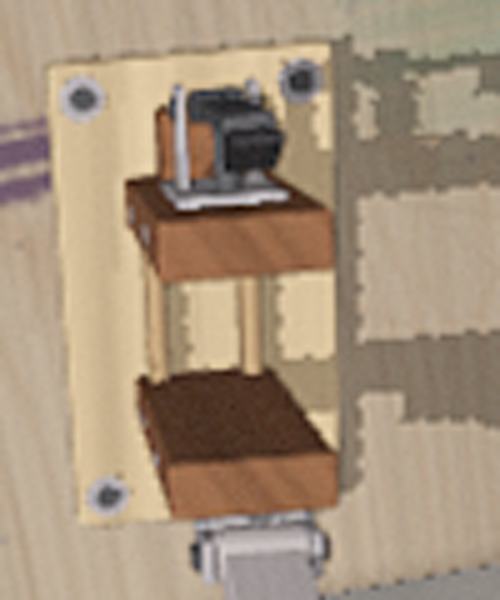

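Run:
```python
from h import *
d=np.load("w1.npz");c=(d["K"],d["T"])
P=lambda x,y,z:onz("wrist",(x+.5)/5-.5+325,(y+.5)/5-.5+115,z,c)[:2]*1000
for nm,L,z in[("up",[(157,223),(333,210),(333,268),(163,279)],.14),("lo",[(165,465),(337,452),(337,505),(175,517)],.14),("screw",[(82,99),(301,81),(108,496)],.018),("base",[(50,66),(329,43),(80,524)],.018)]:
    print(nm,[P(*q,z).round(1).tolist() for q in L])
```

```text
up [[473.6, -160.1], [528.0, -166.7], [525.6, -184.9], [472.6, -177.9]]
lo [[463.2, -238.8], [518.9, -245.4], [516.5, -263.5], [463.5, -257.3]]
screw [[462.9, -127.8], [546.6, -137.5], [444.7, -288.8]]
base [[453.1, -113.2], [559.0, -125.6], [431.1, -298.7]]
```

Call:
jog_arm(deltas=[0,0,0,8,45,0,1,0,0,0,16,90,-20,1,0,0,0,24,132,-45,1,0,0,0,32,170,-75,1,0,0,0,42,205,-105,1,0,0,0,50,240,-135,1,0,0,0,58,275,-165,1,0,0,0,66,310,-195,1,0,0,0,74,340,-225,1,0,0,0,78,365,-250,1,0,0,0,78,370,-250,1,0,0,0,78,370,-250,1])

```text
clock: 2.65
position: [0.4983, 0.2118, 0.2004]
ee_rot: [0.0, 0.775, 0.631, -0.001]
contact_force: [-0.4, -0.4, 0.5]
width: 0.0857
gripper_force: 0.0
```

Run:
```python
from h import *
s=manip.get_state();print(s["clock"],s["position"],s["ee_rot"],s["qpos"])
c=cal("wrist");a=imaging.get_image("wrist");cv2.imwrite("pics/w2.png",a);np.savez("w2.npz",K=c[0],T=c[1])
hsv=cv2.cvtColor(a,cv2.COLOR_BGR2HSV)
p=proj("wrist",(.4955,.1968,.026),c);print(p)
x,y=map(int,p)
print(hsv[y-2:y+3,x-2:x+3].reshape(-1,3).mean(0))
b=a.copy()
for q in[(455,142),(513,131),(537,252),(479,263)]:
    u=proj("wrist",(q[0]/1e3,q[1]/1e3,.026),c);cv2.circle(b,tuple(int(t) for t in u),2,(255,0,255),1)
cv2.imwrite("pics/w2b.png",b)
```

```text
2.65 [0.49829421 0.21176131 0.20035631] [ 1.75865433e-04  7.75424245e-01  6.31439838e-01 -9.69791992e-04] [ 2.74077805e-01  2.38965200e-01  1.60855883e+00 -1.13738378e-03
  1.29570816e+00  4.78365891e-01]
[323.05057995 192.34212527]
[ 16.16 102.16 137.48]
```

View pics/w2b.png

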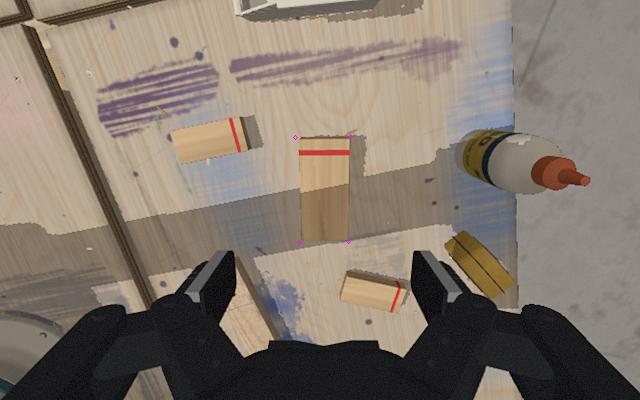

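The rail's top face has corners at about (299,138), (350,138), (349,242) and (299,242). The band is at row 153, at the +y end, which matches the top-view measurement.

Run:
```python
from h import *
d=np.load("w2.npz");c=(d["K"],d["T"])
w=np.array([onz("wrist",*q,.026,c)[:2]*1000 for q in[(299,138),(350,138),(349,242),(299,242)]]);print(w.round(1),w.mean(0))
y=(w[0]+w[1]-w[2]-w[3])/2;print(y,np.linalg.norm(y),np.degrees(np.arctan2(y[0],y[1])))
s=manip.get_state();print(s["position"],s["qd"])
```

```text
[[482.4 261.5]
 [536.3 250.4]
 [513.4 130.3]
 [454.9 142.4]] [496.73992147 196.13662429]
[ 25.1788607  119.61860068] 122.23986523997472 11.886822201124609
[0.49884235 0.21141768 0.20141145] [-1.14419031e-02 -2.09126813e-02 -1.22144270e-02 -1.06191661e-03
  8.73665563e-05  2.85254155e-03]
```

Call:
jog_arm(deltas=[0,0,0,2,3,-45,1,0,0,0,2,3,-90,1,0,0,0,2,3,-130,1,0,0,0,2,3,-160,1,0,0,0,2,3,-177,1,0,0,0,2,3,-184,1,0,0,0,2,3,-184,0.8,0,0,0,2,3,-184,0.5,0,0,0,2,3,-184,0.3,0,0,0,2,3,-184,0.3,0,0,0,2,3,-184,0.3,0,0,0,2,3,-184,0.3], grip_force=50)

```text
clock: 3.9
position: [0.5003, 0.2159, 0.0171]
ee_rot: [0.0, 0.775, 0.632, 0.0]
contact_force: [0.3, 0.4, -0.5]
width: 0.0257
gripper_force: 0.0
```

Run:
```python
from h import *
s=manip.get_state();print(s["width"],s["gripper_force"],s["contact_force"])
a=imaging.get_image("wrist");b=imaging.get_image("side")
C=np.zeros((600,640,3),np.uint8);C[:400]=a;C[400:]=cv2.resize(b[180:300,240:440],(333,200)).repeat(1,0) if 0 else 0
C[400:600,:333]=cv2.resize(b[180:300,240:440],(333,200))
cv2.imwrite("pics/c3.png",C)
```

```text
0.025710352440689154 0.0 [ 0.30647407  0.41052324 -0.51750496]
```

View pics/c3.png

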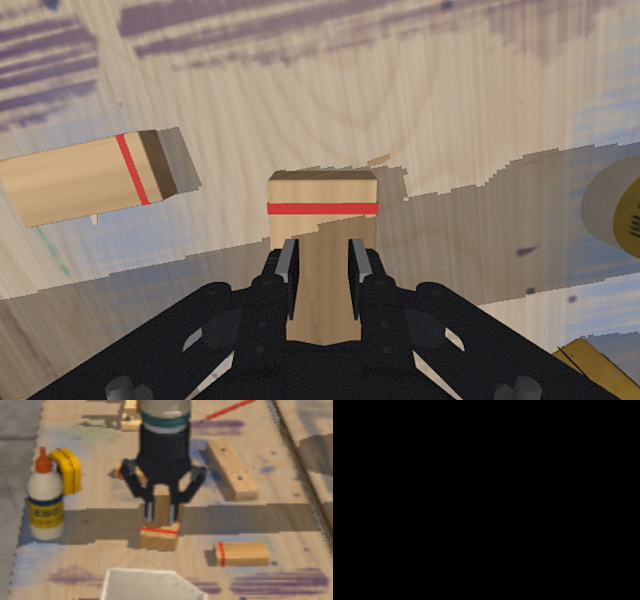

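The view shows the rail edges at columns 268–378, with the fingers at 290 and 360, apparently inside the rail's outline. No contact is reported. I'll check the tip geometry by projection.

Run:
```python
from h import *
from scipy.spatial.transform import Rotation as R
s=manip.get_state();q=s["ee_rot"];r=R.from_quat([q[1],q[2],q[3],q[0]]);p=np.array(s["position"])
c=cal("wrist");print(c[1][:3,3])
for z in(-.027,-.008,0,.011):
    print(z,[proj("wrist",p+r.apply([x,y,z]),c).round(0).tolist() for x in(-.011,.011) for y in(-.0128,.0128)])
for x,y,z in[(482.4,261.5,0),(536.3,250.4,0),(482.4,261.5,26),(536.3,250.4,26)]:print(proj("wrist",(x/1e3,y/1e3,z/1e3),c))
```

```text
[0.51524375 0.28695616 0.16946649]
-0.027 [[296.0, 292.0], [349.0, 292.0], [294.0, 251.0], [350.0, 251.0]]
-0.008 [[299.0, 272.0], [346.0, 272.0], [298.0, 235.0], [347.0, 235.0]]
0 [[300.0, 265.0], [345.0, 265.0], [299.0, 229.0], [345.0, 229.0]]
0.011 [[301.0, 256.0], [343.0, 256.0], [300.0, 222.0], [344.0, 222.0]]
[276.07969985 169.20080908]
[371.56645194 169.13569164]
[268.10423105 178.92344459]
[379.83791849 178.84570368]
```

Run:
```python
from h import *
from scipy.spatial.transform import Rotation as R
s=manip.get_state();q=s["ee_rot"];r=R.from_quat([q[1],q[2],q[3],q[0]]);p=np.array(s["position"])
c=cal("wrist")
for w in(.0428,.0128):
  for z in(-.045,-.035,-.025,-.015,-.005,.005):
    print(w,z,[proj("wrist",p+r.apply([x,w,z]),c).round(0).tolist() for x in(-.011,.011)])
a=cv2.imread("pics/w2.png");b=cv2.imread("pics/c3.png")
C=np.hstack([cv2.resize(a[230:350,400:480],None,fx=5,fy=5,interpolation=2),cv2.resize(b[220:340,320:400],None,fx=5,fy=5,interpolation=2)])
cv2.imwrite("pics/c4.png",C)
```

```text
0.0428 -0.045 [[422.0, 317.0], [427.0, 271.0]]
0.0428 -0.035 [[415.0, 302.0], [420.0, 259.0]]
0.0428 -0.025 [[409.0, 290.0], [413.0, 249.0]]
0.0428 -0.015 [[404.0, 279.0], [407.0, 240.0]]
0.0428 -0.005 [[399.0, 269.0], [402.0, 232.0]]
0.0428 0.005 [[395.0, 260.0], [398.0, 225.0]]
0.0128 -0.045 [[352.0, 317.0], [353.0, 271.0]]
0.0128 -0.035 [[350.0, 302.0], [351.0, 259.0]]
0.0128 -0.025 [[348.0, 290.0], [349.0, 249.0]]
0.0128 -0.015 [[347.0, 279.0], [348.0, 240.0]]
0.0128 -0.005 [[345.0, 269.0], [346.0, 232.0]]
0.0128 0.005 [[344.0, 260.0], [345.0, 225.0]]
```

View pics/c4.png

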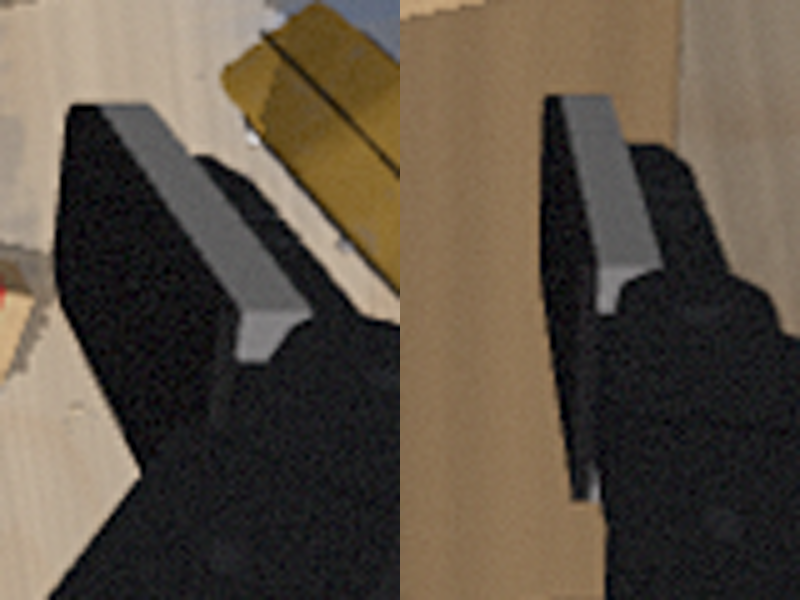

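The tips really sit about 14 mm behind the reported TCP when nearly shut and 27 mm behind when open, so they closed just above the rail without touching it. I'll reopen, go 31 mm lower and regrip.

Call:
jog_arm(deltas=[0,0,0,0,0,4,1,0,0,0,0,0,4,1,0,0,0,0,0,4,1,0,0,0,0,0,4,1,0,0,0,0,0,4,1,0,0,0,0,0,-10,1,0,0,0,0,0,-22,1,0,0,0,0,0,-30,1,0,0,0,0,0,-30,1,0,0,0,0,0,-30,0.7,0,0,0,0,0,-30,0.5,0,0,0,0,0,-30,0.4,0,0,0,0,0,-30,0.4,0,0,0,0,0,-30,0.4], grip_force=50)

```text
clock: 5.4
position: [0.5008, 0.216, -0.0126]
ee_rot: [0.0, 0.775, 0.631, 0.001]
contact_force: [0.4, -1.0, 3.3]
width: 0.0551
gripper_force: 54.0
```

Call:
jog_arm(deltas=[0,0,0,0,0,30,0.4,0,0,0,0,10,75,0.4,7.4,-1.5,0,-3,20,115,0.4,14.7,-2.9,0,-6,30,150,0.4,22.1,-4.4,0,-9,40,180,0.4,29.4,-5.9,0,-12,50,200,0.4,36.8,-7.3,0,-15,60,200,0.4,44.2,-8.8,0,-18,70,200,0.4,51.5,-10.3,0,-21,80,200,0.4,58.9,-11.7,0,-24,90,200,0.4,66.2,-13.2,0,-27,90,200,0.4,73.6,-14.7,0,-30,90,200,0.4,81,-16.1,0,-33,90,200,0.4,88.3,-17.6,0,-35,90,200,0.4,88.3,-17.6,0,-35,90,200,0.4,88.3,-17.6,0,-35,90,200,0.4,88.3,-17.6,0,-35,90,200,0.4,88.3,-17.6,0,-35,90,200,0.4])

```text
clock: 7.2
position: [0.4646, 0.3063, 0.1892]
ee_rot: [-0.449, 0.547, 0.449, 0.546]
contact_force: [-0.4, -0.6, -0.7]
width: 0.0552
gripper_force: 53.6
```

Run:
```python
from h import *
from scipy.spatial.transform import Rotation as R
s=manip.get_state();q=s["ee_rot"];r=R.from_quat([q[1],q[2],q[3],q[0]])
print(s["clock"],s["position"],r.as_matrix().round(3).tolist(),np.round(s["qpos"],3),np.round(s["qd"],2),s["width"],s["gripper_force"])
```

```text
7.2 [0.46458769 0.30631267 0.18919044] [[0.0, 0.981, 0.194], [0.001, -0.194, 0.981], [1.0, -0.0, -0.001]] [-0.332  0.709  2.336  1.435  1.583 -1.476] [-0.   -0.    0.    0.    0.   -0.01] 0.055238371847670845 53.581387996673584
```

Call:
jog_arm(deltas=[0,0,0,0,0,-40,0.4,0,0,0,0,0,-75,0.4,0,0,0,0,0,-93,0.4,0,0,0,0,0,-99,0.4,0,0,0,0,0,-101,0.4,0,0,0,0,0,-103,0.4,0,0,0,0,0,-104,0.4,0,0,0,0,0,-104,0.4])

```text
clock: 8.0
position: [0.4651, 0.3058, 0.0835]
ee_rot: [-0.45, 0.548, 0.447, 0.546]
contact_force: [-0.7, 0.3, -0.9]
width: 0.0552
gripper_force: 53.6
```

Call:
jog_arm(deltas=[0,0,0,0,0,-1,0.4,0,0,0,0,0,-2,0.4,0,0,0,0,0,-3,0.4,0,0,0,0,0,-3,0.4])

```text
clock: 8.4
position: [0.4652, 0.3058, 0.0803]
ee_rot: [-0.451, 0.548, 0.446, 0.546]
contact_force: [-0.3, -0.9, 2.3]
width: 0.0552
gripper_force: 53.7
```

Run:
```python
from h import *
s=manip.get_state();print(s["position"],s["contact_force"],s["qpos"])
b=imaging.get_image("side");cv2.imwrite("pics/c5.png",cv2.resize(b[150:330,240:480],None,fx=3,fy=3,interpolation=2))
```

```text
[0.46518174 0.30575489 0.08026418] [-0.34856583 -0.88662664  2.33306816] [-0.33306701  0.98946865  2.33452991  1.43670899  1.54839742 -1.744119  ]
```

Call:
jog_arm(deltas=[0,0,0,0,0,-1,0.4,0,0,0,0,0,-1,0.5,0,0,0,0,0,-1,0.7,0,0,0,0,0,-1,1,0,0,0,0,0,-1,1,0,0,0,0,0,-1,1,0,0,0,-2,-10,0,1,0,0,0,-5,-25,0,1,0,0,0,-10,-50,0,1,0,0,0,-16,-80,5,1,0,0,0,-20,-100,20,1,0,0,0,-22,-110,60,1,0,0,0,-22,-110,110,1,0,0,0,-22,-110,150,1,0,0,0,-22,-110,150,1])

```text
clock: 9.95
position: [0.4421, 0.1957, 0.2335]
ee_rot: [-0.448, 0.547, 0.448, 0.547]
contact_force: [0.3, 0.5, -1.2]
width: 0.0849
gripper_force: 0.0
```

Run:
```python
from h import *
s=manip.get_state();print(s["clock"],s["position"],s["contact_force"],s["qpos"])
b=imaging.get_image("side");a=imaging.get_image("top");cv2.imwrite("pics/t5.png",a);cv2.imwrite("pics/s5.png",b)
C=np.zeros((540,800,3),np.uint8)
C[:,:]=0;C[:540,:480]=cv2.resize(b[140:320,260:420],None,fx=3,fy=3,interpolation=2);C[:320,480:800]=cv2.resize(a[180:260,220:300],None,fx=4,fy=4,interpolation=2)
cv2.imwrite("pics/c5.png",C)
```

```text
9.95 [0.44207087 0.19570796 0.23346415] [ 0.28139939  0.54998941 -1.17091071] [-0.60829064  0.60016224  2.29244992  1.17094698  1.66946972 -1.34204721]
```

View pics/c5.png

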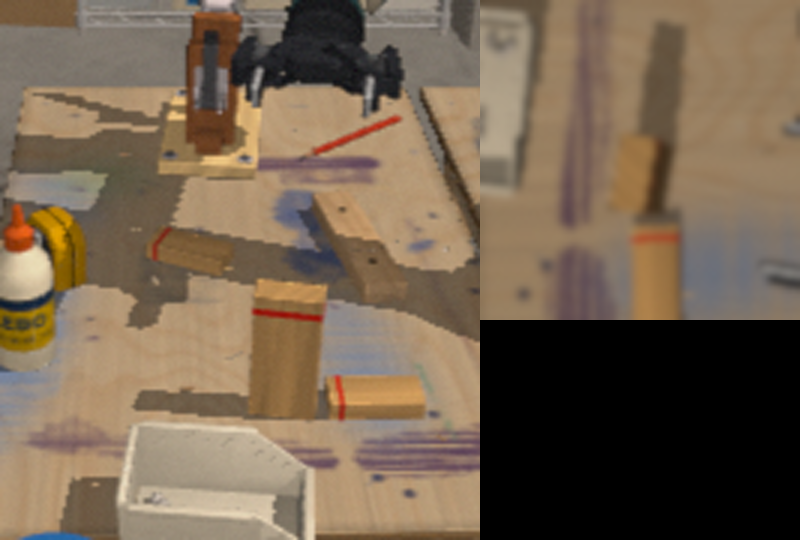

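The rail stands upright with its red band up (side crop (288,300) to (288,415)), and nothing else has been disturbed. Next I turn the tool down and yaw it so the fingers close across the thickness.

Call:
jog_arm(deltas=[0,0,0,0,0,45,1,-7.4,1.5,0,2,0,90,1,-14.7,2.9,0,4,0,130,1,-22.1,4.4,0,6,0,150,1,-29.4,5.9,0,8,5,160,1,-36.8,7.3,0,10,10,165,1,-44.2,8.8,0,12,15,165,1,-51.5,10.3,0,14,20,165,1,-58.9,11.7,0,16,30,165,1,-66.2,13.2,0,18,40,165,1,-73.6,14.7,0,18,50,165,1,-81,16.1,0,18,55,165,1,-88.3,17.6,0,18,55,165,1,-88.3,17.6,0,18,55,165,1,-88.3,17.6,0,18,55,165,1])

```text
clock: 11.55
position: [0.4615, 0.2514, 0.3921]
ee_rot: [-0.001, 0.775, 0.632, -0.002]
contact_force: [0.4, 0.4, -0.6]
width: 0.0853
gripper_force: 0.0
```

Call:
jog_arm(deltas=[0,0,8,0,5,0,1,0,0,16,0,10,0,1,0,0,24,0,15,0,1,0,0,32,0,20,0,1,0,0,40,0,25,0,1,0,0,48,0,30,0,1,0,0,56,0,30,0,1,0,0,64,0,30,0,1,0,0,72,0,30,0,1,0,0,80,0,30,0,1,0,0,88,0,30,0,1,0,0,90,0,30,0,1,0,0,90,0,30,0,1,0,0,90,0,30,0,1])

```text
clock: 12.95
position: [0.4613, 0.2793, 0.3944]
ee_rot: [-0.0, 0.103, 0.995, 0.0]
contact_force: [0.2, 0.2, 0.4]
width: 0.0855
gripper_force: 0.0
```

Run:
```python
from h import *
from scipy.spatial.transform import Rotation as R
s=manip.get_state();q=s["ee_rot"];r=R.from_quat([q[1],q[2],q[3],q[0]])
print(s["clock"],s["position"],r.as_matrix().round(3).tolist(),np.round(s["qpos"],3),np.round(s["qd"],3))
c=cal("wrist");a=imaging.get_image("wrist");cv2.imwrite("pics/w6.png",a);np.savez("w6.npz",K=c[0],T=c[1])
print(proj("wrist",(.460,.280,.12),c),proj("wrist",(.460,.280,.0),c))
hsv=cv2.cvtColor(a,cv2.COLOR_BGR2HSV)
u,v=map(int,proj("wrist",(.460,.280,.12),c))
print(hsv[v-3:v+4,u-3:u+4].reshape(-1,3).mean(0))
m=((hsv[...,2]>150)&(hsv[...,1]>95)).astype(np.uint8)
g=cv2.cvtColor(a,cv2.COLOR_BGR2GRAY)
print("\n".join(" ".join(f"{t:3d}" for t in row) for row in hsv[v-40:v+41:5,u-50:u+51:5,2]))
```

```text
12.95 [0.46131933 0.27925281 0.39440066] [[-0.979, 0.206, -0.001], [0.206, 0.979, 0.0], [0.001, 0.0, -1.0]] [ 0.415  0.175  1.224  0.     1.743 -0.948] [ 0.013  0.002 -0.01  -0.001  0.003  0.   ]
[323.13800328 162.87888649] [323.13776814 152.16538752]
[ 16.91836735  94.18367347 184.97959184]
157 159 155 160 153 151 158 168 182 191 194 161 166 174 178 181 184 184 179 180 175
154 153 160 159 158 152 157 177 189 188 195 169 176 180 182 173 175 117 179 177 179
153 155 161 158 158 153 157 180 187 174  95 144 174 176 171 175 174 117 181 184 179
158 150 153 166 161 162 166 157 126 121 119 132 174 174 179 178 135 123 174 180 179
159 167 160 172 160 169 173 174 178 144 145 140 183 180 180 179 127 120 138 176 182
109 172 171 171 174 173 173 177 184 178 181 188 159 177 179 179 141 147 140 184 184
121 172 172 178 181 185 179 177 182 187 185 179 155 184 185 166 129 171 147 183 180
130 181 175 177 176 176 178 178 181 182 183 187 154 182 179 157 142 177 146 180 177
129 147 181 179 182 183 184 182 183 186 187 181 148 179 181 141 150 174 140 177 178
130 127 179 178 179 180 182 180 175 181 183 188 124 182 178 151 158 154 149 183 177
123 124 178 176 176 180 177 177 184 183 178 178 125 180 179 159 177 138 142 183 185
123 128 178 182 180 181 174 183 184 182 183 179 132 180 180 158 176 132 137 188 181
129 128 148 182 185 186 183 180 180 153 113 117 125 185 185 174 173 133 137 186 185
131 132 120 179 177 173 180 179 184 185 131 127 129 182 183 181 163 141 149 180 182
124 124 124 181 179 179 173 173 177 186 131 123 123 181 184 182 163 170 142 184 176
121 121 122 179 181 181 175 172 180 176 125 128 131 181 180 178 160 170 149 182 183
130 120 123 149 180 177 181 181 178 177 123 127 131 188 183 185 155 161 137 191 187
```

Run:
```python
from h import *
a=cv2.imread("pics/w6.png");f=cv2.GaussianBlur(a,(1,7),0);hs=cv2.cvtColor(f,cv2.COLOR_BGR2HSV)
u,v=323,163
for dv in(-12,0,12): 
  for k in(1,2): print(dv,"SV"[k-1],hs[v+dv,u-24:u+20,k].tolist())
f=cv2.GaussianBlur(a,(7,1),0);hs=cv2.cvtColor(f,cv2.COLOR_BGR2HSV)
for du in(-5,0,5):
  for k in(1,2): print(du,"SV"[k-1],hs[v-36:v+36,u+du,k].tolist())
for p in[(-13,-28),(13,-28),(13,28),(-13,28)]:
  t=np.radians(-11.4);y=np.array([-np.sin(t),np.cos(t)]);x=np.array([y[1],-y[0]])
  w=np.array([.460,.280])+p[0]/1e3*y+p[1]/1e3*x;print(p,proj("wrist",(*w,.12),(np.load("w6.npz")["K"],np.load("w6.npz")["T"])).round(1))
```

```text
-12 S [50, 50, 51, 50, 51, 52, 54, 54, 53, 53, 52, 54, 53, 52, 54, 56, 88, 96, 95, 95, 95, 93, 93, 96, 94, 95, 95, 95, 95, 98, 96, 95, 97, 96, 67, 53, 54, 55, 55, 57, 56, 57, 57, 57]
-12 V [179, 179, 180, 179, 180, 180, 181, 180, 179, 178, 180, 179, 178, 178, 181, 169, 162, 188, 186, 186, 186, 184, 184, 181, 181, 180, 179, 179, 179, 180, 181, 183, 187, 175, 157, 186, 183, 184, 184, 185, 183, 183, 185, 184]
0 S [53, 55, 52, 54, 53, 54, 53, 55, 55, 54, 52, 52, 54, 52, 52, 52, 77, 98, 95, 94, 96, 95, 95, 95, 94, 94, 93, 93, 96, 95, 94, 95, 95, 99, 75, 54, 58, 57, 59, 58, 57, 57, 57, 56]
0 V [182, 181, 181, 181, 182, 181, 182, 181, 181, 181, 181, 181, 181, 182, 183, 171, 159, 180, 183, 184, 184, 185, 186, 186, 187, 187, 186, 184, 184, 182, 181, 182, 185, 173, 147, 180, 180, 178, 178, 179, 179, 180, 180, 181]
12 S [53, 55, 53, 57, 63, 66, 66, 61, 58, 55, 55, 53, 53, 53, 53, 52, 66, 100, 96, 96, 93, 93, 94, 93, 92, 94, 96, 94, 95, 95, 94, 94, 96, 97, 83, 55, 54, 53, 54, 56, 57, 57, 57, 57]
12 V [183, 182, 182, 182, 179, 177, 179, 180, 179, 180, 182, 182, 182, 182, 183, 182, 182, 181, 184, 
[... 1514 characters left out ...]
 97, 119, 156, 110, 92, 96, 95, 96, 95, 96, 95, 97, 96, 97, 96, 95, 94, 93, 95, 93, 95, 95, 94, 95, 95, 95, 95, 92, 94, 94, 95, 93, 95, 94, 95, 95, 95, 95, 94, 92, 96, 97, 57, 57, 62, 59, 63, 62, 62, 63, 65, 69, 67, 68, 64, 61, 58, 61, 60]
5 V [177, 182, 188, 176, 139, 144, 146, 149, 147, 137, 140, 142, 143, 142, 144, 142, 162, 183, 172, 180, 185, 187, 184, 183, 179, 178, 179, 178, 182, 185, 186, 185, 186, 185, 183, 181, 180, 185, 187, 188, 188, 187, 185, 183, 181, 180, 179, 179, 178, 179, 180, 182, 185, 188, 171, 116, 129, 131, 133, 130, 127, 127, 126, 130, 130, 126, 123, 128, 129, 128, 130, 132]
(-13, -28) [313.8 143.3]
(13, -28) [332.2 143.1]
(13, 28) [332.1 181.7]
(-13, 28) [314.5 181.9]
```

Call:
jog_arm(deltas=[0,0,1,-1,2,-45,1,0,0,1,-1,2,-90,1,0,0,1,-1,2,-135,1,0,0,1,-1,2,-180,1,0,0,1,-1,2,-225,1,0,0,1,-1,2,-260,1,0,0,1,-1,2,-290,1,0,0,1,-1,2,-310,1,0,0,1,-1,2,-320,1,0,0,1,-1,2,-321,1,0,0,1,-1,2,-321,0.7,0,0,1,-1,2,-321,0.4,0,0,1,-1,2,-321,0.2,0,0,1,-1,2,-321,0.1,0,0,1,-1,2,-321,0.1,0,0,1,-1,2,-321,0.1], grip_force=70)

```text
clock: 14.6
position: [0.4606, 0.2826, 0.0747]
ee_rot: [0.001, 0.093, 0.996, 0.0]
contact_force: [-0.4, -2.1, 6.0]
width: 0.0256
gripper_force: 69.0
```

Call:
jog_arm(deltas=[0,0,0,0,0,25,0.1,0,0,0,0,0,70,0.1,0,0,0,0,0,115,0.1,0,0,0,0,0,160,0.1,0,0,-7,2,-25,200,0.1,0,0,-14,5,-70,226,0.1,0,0,-21,8,-115,226,0.1,0,0,-28,11,-160,226,0.1,0,0,-35,14,-205,226,0.1,0,0,-42,17,-250,226,0.1,0,0,-49,20,-295,226,0.1,0,0,-56,23,-340,226,0.1,0,0,-63,26,-385,226,0.1,0,0,-70,29,-430,226,0.1,0,0,-78,32,-470,226,0.1,0,0,-86,34,-494,226,0.1,0,0,-86,34,-494,226,0.1,0,0,-86,34,-494,226,0.1,0,0,-86,34,-494,226,0.1,0,0,-86,34,-494,226,0.1])

```text
clock: 16.6
position: [0.4941, -0.2098, 0.2999]
ee_rot: [-0.0, 0.746, 0.666, 0.0]
contact_force: [-0.9, 0.6, -0.6]
width: 0.0252
gripper_force: 68.7
```

Run:
```python
from h import *
from scipy.spatial.transform import Rotation as R
s=manip.get_state();q=s["ee_rot"];r=R.from_quat([q[1],q[2],q[3],q[0]])
print(s["clock"],s["position"],r.as_matrix().round(3).tolist(),np.round(s["qpos"],3),s["gripper_force"],s["contact_force"])
c=cal("wrist");a=imaging.get_image("wrist");cv2.imwrite("pics/w7.png",a);np.savez("w7.npz",K=c[0],T=c[1])
cv2.imwrite("pics/t7.png",imaging.get_image("top"));cv2.imwrite("pics/s7.png",imaging.get_image("side"))
for p in[(499.1,-181.4,140),(491,-242.1,140),(453.1,-113.2,18),(559,-125.6,18),(462.9,-127.8,18),(546.6,-137.5,18)]:print(proj("wrist",np.array(p)/1e3,c).round(1))
```

```text
16.6 [ 0.49407865 -0.20983944  0.29986484] [[0.114, 0.993, 0.0], [0.993, -0.114, 0.0], [0.0, 0.0, -1.0]] [-0.532  0.183  1.437  0.     1.522 -0.417] 68.68705987930298 [-0.94885734  0.55054456 -0.61798014]
[324.2 155.6]
[323.1 211. ]
[285.2  98. ]
[362.3  98.2]
[293.7 108.1]
[354.1 108.2]
```

Run:
```python
from h import *
d=np.load("w7.npz");c=(d["K"],d["T"]);a=cv2.imread("pics/w7.png");g=cv2.cvtColor(a,cv2.COLOR_BGR2GRAY)
for u,v in[(294,108),(354,108)]:
    w=255-g[v-9:v+10,u-9:u+10].astype(float);w[w<130]=0;m=cv2.moments(w);x,y=u-9+m["m10"]/m["m00"],v-9+m["m01"]/m["m00"]
    print("screw",x,y,(w>0).sum(),(onz("wrist",x,y,.018,c)*1000).round(1))
cv2.imwrite("pics/c7.png",cv2.resize(a[80:230,250:400],None,fx=4,fy=4,interpolation=2))
```

```text
screw 293.59890859481584 108.16797407912688 37 [ 462.7 -127.8   18. ]
screw 355.8380796696206 108.21483265938225 70 [ 549.  -137.8   18. ]
```

View pics/c7.png

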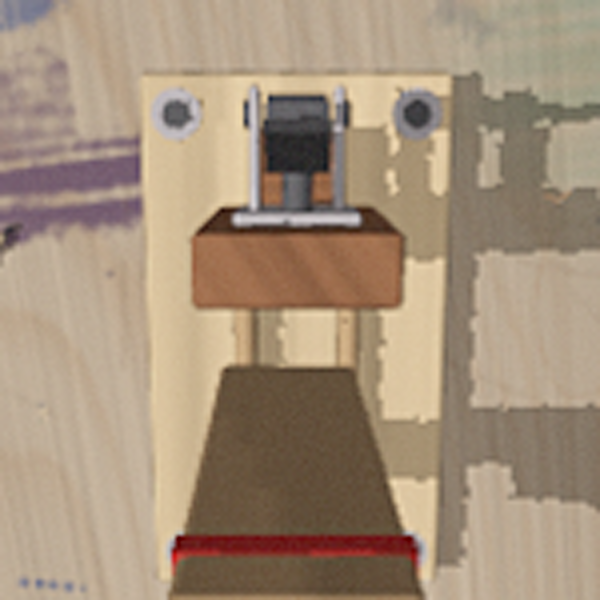

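The crop is aligned: cheek top edges at (193–402, 235/307), screws at (177,113) and (418,113), and the rail's lower edge at (222–354, 367) with its band at (172–418, 547). The rail's lower end looks slightly left of the jig axis, so I'll convert these pixels to positions.

Run:
```python
from h import *
d=np.load("w7.npz");c=(d["K"],d["T"])
W=lambda x,y,z:onz("wrist",(x+.5)/4-.5+250,(y+.5)/4-.5+80,z,c)[:2]*1000
t=np.radians(-6.65);ex=np.array([np.cos(t),np.sin(t)]);ey=np.array([-ex[1],ex[0]])
def J(n,x,y,z):
    w=W(x,y,z);print(n,w.round(1),(np.array([(w-o)@e for o in[np.array([494.1,-209.8])] for e in(ex,ey)])).round(1))
J("cheekTL",193,235,.14);J("cheekTR",402,235,.14);J("cheekBL",193,307,.14);J("cheekBR",402,307,.14)
J("scL",177,113,.018);J("scR",418,113,.018)
J("cornL",142,74,.018);J("cornR",451,74,.018)
J("railbL",222,367,.225);J("railbR",354,367,.225)
J("bandL",172,550,.33-.0);J("bandR",418,550,.33)
J("fenceL",245,340,.032);J("fenceR",346,340,.032)
```

```text
cheekTL [ 474.1 -160.6] [-25.5  46.5]
cheekTR [ 527.7 -166.8] [28.4 46.6]
cheekBL [ 471.6 -179. ] [-25.9  28. ]
cheekBR [ 526.1 -185.3] [28.9 28. ]
scL [ 463.2 -127.5] [-40.3  78.2]
scR [ 546.7 -137.1] [43.8 78.3]
cornL [ 453.  -113.3] [-52.  91.]
cornR [ 559.1 -125.5] [54.8 91.2]
railbL [ 484.1 -180. ] [-13.4  28.5]
railbR [ 509.5 -182.9] [12.2 28.5]
bandL [ 484.6 -180. ] [-12.9  28.5]
bandR [ 511.3 -183.1] [14.  28.5]
fenceL [ 477.5 -207. ] [-16.8   0.9]
fenceR [ 513.3 -211.1] [19.2  0.9]
```

Call:
jog_arm(deltas=[-0.1,-0.7,0,1,-3,-25,0.1,-0.1,-0.7,0,1,-3,-55,0.1,-0.1,-0.7,0,1,-3,-70,0.1,-0.1,-0.7,0,1,-3,-70,0.1,-0.1,-0.7,0,1,-3,-78,0.1,-0.1,-0.7,0,1,-3,-86,0.1,-0.1,-0.7,0,1,-3,-94,0.1,-0.1,-0.7,0,1,-3,-102,0.1])

```text
clock: 17.55
position: [0.4953, -0.2143, 0.1975]
ee_rot: [0.005, 0.747, 0.665, 0.004]
contact_force: [-0.6, -0.1, -1.0]
width: 0.025
gripper_force: 68.8
```

Call:
jog_arm(deltas=[0,0,0,0,1,-12,0.1,0,0,0,0,1,-26,0.1,0,0,0,0,1,-40,0.1,0,0,0,0,1,-54,0.1,0,0,0,0,1,-66,0.1,0,0,0,0,1,-76,0.1,0,0,0,0,1,-82,0.1,0,0,0,0,1,-86,0.1,0,0,0,0,1,-86,0.1])

```text
clock: 18.45
position: [0.4951, -0.2131, 0.1114]
ee_rot: [0.004, 0.747, 0.665, 0.004]
contact_force: [-0.2, 0.2, -1.1]
width: 0.0254
gripper_force: 68.8
```

Bottom at about 37 mm, no contact. On through the fences to the floor, in small steps.

Call:
jog_arm(deltas=[0,0,0,0,0,-4,0.1,0,0,0,0,0,-8,0.1,0,0,0,0,0,-12,0.1,0,0,0,0,0,-15,0.1,0,0,0,0,0,-17,0.1,0,0,0,0,0,-18,0.1,0,0,0,0,0,-18,0.1])

```text
clock: 19.15
position: [0.4951, -0.2132, 0.0936]
ee_rot: [0.005, 0.747, 0.665, 0.004]
contact_force: [-1.0, 0.2, -0.6]
width: 0.0253
gripper_force: 68.8
```

Call:
jog_arm(deltas=[0,0,0,0,0,-1,0.1,0,0,0,0,0,-1.5,0.1,0,0,0,0,0,-2,0.1,0,0,0,0,0,-2,0.1])

```text
clock: 19.55
position: [0.4953, -0.2132, 0.0925]
ee_rot: [0.005, 0.747, 0.665, 0.004]
contact_force: [-0.2, 0.4, 5.2]
width: 0.0251
gripper_force: 69.6
```

Contact came at TCP z = 0.0925, and the predicted seated height was 0.0927, so the rail is home. I'll release it and go straight up.

Call:
jog_arm(deltas=[0,0,0,0,0,-1,0.1,0,0,0,0,0,-1,0.3,0,0,0,0,0,-1,0.6,0,0,0,0,0,-1,1,0,0,0,0,0,-1,1,0,0,0,0,0,-1,1,0,0,0,0,0,5,1,0,0,0,0,0,20,1,0,0,0,0,0,50,1,0,0,0,0,0,95,1,0,0,0,0,0,140,1,0,0,0,0,0,185,1,0,0,0,0,0,230,1,0,0,0,0,0,260,1,0,0,0,0,0,260,1,0,0,0,0,0,260,1])

```text
clock: 21.15
position: [0.4952, -0.2132, 0.3523]
ee_rot: [0.005, 0.747, 0.665, 0.004]
contact_force: [-0.1, 0.4, -0.8]
width: 0.0855
gripper_force: 0.0
```

Run:
```python
from h import *
s=manip.get_state();print(s["clock"],s["position"],s["contact_force"])
c=cal("wrist");a=imaging.get_image("wrist");cv2.imwrite("pics/w8.png",a);np.savez("w8.npz",K=c[0],T=c[1])
t=np.radians(-6.7);ex=np.array([np.cos(t),np.sin(t),0]);ey=np.array([-ex[1],ex[0],0]);ez=np.array([0,0,1.]);N=np.array([.4952,-.2123,.018])
J=lambda x,y,z:N+(x*ex+y*ey+z*ez)/1000
hs=cv2.cvtColor(a,cv2.COLOR_BGR2HSV)
f=cv2.GaussianBlur(a,(1,5),0);h2=cv2.cvtColor(f,cv2.COLOR_BGR2HSV)
ct=proj("wrist",J(0,0,120),c);print("railtop exp",ct,[proj("wrist",J(x,y,120),c).round(1).tolist() for x,y in[(-13,-28),(13,28)]])
u,v=map(round,ct)
print("row",h2[v,u-16:u+17,1].tolist(),h2[v,u-16:u+17,2].tolist())
f=cv2.GaussianBlur(a,(5,1),0);h3=cv2.cvtColor(f,cv2.COLOR_BGR2HSV)
print("col",v,h3[v-40:v+41,u,0].tolist(),h3[v-40:v+41,u,1].tolist(),h3[v-40:v+41,u,2].tolist())
# bar angle from red pad, views w1 & side0
for nm,cc,im in(("w1",(np.load("w1.npz")["K"],np.load("w1.npz")["T"]),cv2.imread("pics/w1.png")),("side",cal("side"),cv2.imread("pics/s7.png")),("w8",c,a)):
    H=cv2.cvtColor(im,cv2.COLOR_BGR2HSV);M=((H[...,0]<10)|(H[...,0]>172))&(H[...,1]>130)&(H[...,2]>70)
    for th in(1.6,1.8,2.0,2.1,2.2,2.25):
        p=J(0,-60+99*np.cos(th)-10*np.sin(th),128+99*np.sin(th)+10*np.cos(th));q=proj(nm,p,cc)
        x,y=q.astype(int);sub=M[max(y-8,0):y+9,max(x-10,0):x+11];yy,xx=np.nonzero(sub)
        print(nm,th,q.round(0),len(xx),(xx.mean()+max(x-10,0),yy.mean()+max(y-8,0)) if len(xx) else "")
```

```text
21.15 [ 0.49517611 -0.21321869  0.35233605] [-0.14326742  0.38389331 -0.75515517]
railtop exp [320.23032527 171.64645592] [[310.1, 193.3], [330.8, 149.1]]
row [69, 68, 70, 86, 92, 96, 99, 97, 93, 93, 91, 95, 93, 92, 89, 92, 94, 92, 92, 91, 91, 94, 92, 95, 94, 92, 95, 103, 102, 104, 87, 78, 82] [218, 221, 207, 184, 202, 183, 165, 179, 190, 190, 190, 190, 192, 193, 194, 193, 195, 196, 195, 193, 190, 188, 188, 186, 188, 193, 183, 131, 137, 128, 141, 166, 158]
col 172 [12, 12, 12, 12, 11, 11, 12, 12, 11, 12, 12, 12, 12, 11, 12, 11, 13, 16, 17, 17, 17, 17, 16, 17, 17, 17, 17, 17, 17, 17, 17, 17, 17, 17, 17, 17, 17, 17, 17, 17, 17, 17, 17, 17, 17, 17, 17, 17, 17, 17, 17, 17, 17, 17, 17, 17, 17, 17, 17, 17, 17, 13, 10, 11, 12, 12, 12, 12, 12, 12, 11, 12, 12, 12, 12, 12, 12, 11, 5, 160, 170] [136, 130, 134, 133, 136, 133, 132, 133, 134, 134, 131, 134, 132, 133, 133, 134, 121, 99, 92, 92, 93, 94, 92, 95, 94, 96, 93, 93, 92, 94, 92, 92, 93, 93, 94, 92, 94, 90, 92, 93, 94, 93, 92, 93, 92, 94, 93, 94, 94, 95, 93, 92, 92, 91, 92, 93, 93, 90, 92, 92, 99, 128, 152, 137, 134, 134, 129, 132, 132, 133
[... 905 characters left out ...]

side 1.8 [333. 112.] 2 (np.float64(338.0), np.float64(112.5))
side 2.0 [333. 113.] 2 (np.float64(338.0), np.float64(112.5))
side 2.1 [334. 114.] 2 (np.float64(338.0), np.float64(112.5))
side 2.2 [334. 115.] 2 (np.float64(338.0), np.float64(112.5))
side 2.25 [334. 116.] 2 (np.float64(338.0), np.float64(112.5))
w8 1.6 [321. 266.] 0 
w8 1.8 [321. 281.] 0 
w8 2.0 [321. 292.] 17 (np.float64(319.4117647058824), np.float64(295.05882352941177))
w8 2.1 [321. 296.] 17 (np.float64(319.4117647058824), np.float64(295.05882352941177))
w8 2.2 [321. 298.] 17 (np.float64(319.4117647058824), np.float64(295.05882352941177))
w8 2.25 [321. 299.] 17 (np.float64(319.4117647058824), np.float64(295.05882352941177))
```

The rail top appears where a seated rail should be: rows 149–192 against 149.1–193.3 expected. The bar leans at about 2.0–2.2 rad. Next I'll compute the push arc.

Run:
```python
from h import *
p=np.array(manip.get_state()["position"])*1000
t=np.radians(-6.7);ey=np.array([np.sin(-t),np.cos(t)]);N=np.array([495.2,-212.3])
def tgt(y,ztip):  # jig y of finger centre, tip z world mm
    return np.r_[N+y*ey,ztip-12]-p
print("start",tgt(-176,236).round(0))
for th in(2.25,2.1,1.95,1.8,1.65,1.5,1.35,1.2,1.05,.9,.75,.6,.5,.4,.3,.2,.1,0):
    y=-60+107*np.cos(th)-10*np.sin(th)-11;z=146+107*np.sin(th)+10*np.cos(th)
    print(th,tgt(y,z).round(0).tolist())
```

```text
start [ -20. -174. -127.]
2.25 [-17.0, -144.0, -140.0]
2.1 [-15.0, -132.0, -130.0]
1.95 [-13.0, -118.0, -121.0]
1.8 [-12.0, -104.0, -115.0]
1.65 [-10.0, -88.0, -111.0]
1.5 [-8.0, -72.0, -110.0]
1.35 [-6.0, -56.0, -110.0]
1.2 [-4.0, -41.0, -114.0]
1.05 [-3.0, -26.0, -119.0]
0.9 [-1.0, -12.0, -127.0]
0.75 [1.0, 1.0, -137.0]
0.6 [2.0, 12.0, -148.0]
0.5 [3.0, 19.0, -157.0]
0.4 [3.0, 24.0, -166.0]
0.3 [4.0, 29.0, -176.0]
0.2 [4.0, 32.0, -186.0]
0.1 [5.0, 35.0, -196.0]
0 [5.0, 36.0, -207.0]
```

Call:
jog_arm(deltas=[0,0,0,-5,-40,0,0.5,0,0,0,-10,-85,0,0,0,0,0,-15,-130,0,0,0,0,0,-20,-174,0,0,0,0,0,-20,-174,0,0,0,0,0,-20,-174,-45,0,0,0,0,-20,-174,-90,0,0,0,0,-20,-174,-120,0,0,0,0,-20,-174,-120,0,0,0,0,-20,-174,-120,0])

```text
clock: 22.2
position: [0.4751, -0.3864, 0.2312]
ee_rot: [0.004, 0.747, 0.665, 0.004]
contact_force: [-0.0, 0.3, 0.8]
width: 0.0003
gripper_force: 0.0
```

Call:
jog_arm(deltas=[0,0,0,1,5,-14,0,0,0,0,2,16,-18,0,0,0,0,3,30,-18,0,0,0,0,5,42,-14,0,0,0,0,7,56,-4,0,0,0,0,8,70,4,0,0,0,0,10,86,9,0,0,0,0,12,102,10,0,0,0,0,14,118,9,0])

```text
clock: 23.1
position: [0.4898, -0.2683, 0.2428]
ee_rot: [0.006, 0.747, 0.665, 0.004]
contact_force: [-1.2, -0.4, 3.1]
width: 0.0001
gripper_force: 1.4
```

```bash
cat > bar.py <<'E'
from h import *
s=manip.get_state();print(s["clock"],s["position"],s["contact_force"])
b=imaging.get_image("top");n="pics/b%d.png"%(s["clock"]*100);cv2.imwrite(n,b);c=cal("top")
t=np.radians(-6.7);ey=np.array([-np.sin(t),np.cos(t),0]);N=np.array([.4952,-.2123,.018])
im=imaging.get_image("side");cv2.imwrite(n.replace("b","sb"),im)
for cn,I in(("top",b),("side",im)):
  cc=cal(cn);H=cv2.cvtColor(I,cv2.COLOR_BGR2HSV);M=(((H[...,0]<8)|(H[...,0]>174))&(H[...,1]>150)&(H[...,2]>70)).astype(np.uint8)
  x0,y0,x1,y1=(390,185,500,230) if cn=="top" else(315,90,355,200)
  k,_,st,ce=cv2.connectedComponentsWithStats(M[y0:y1,x0:x1])
  print(cn,[(st[i,4],(ce[i]+[x0,y0]).round(0).tolist()) for i in range(1,k) if st[i,4]>2])
  print([(th,proj(cn,N+(-.06+.099*np.cos(th)-.01*np.sin(th))*ey+np.array([0,0,.128+.099*np.sin(th)+.01*np.cos(th)]),cc).round(0).tolist()) for th in(2,1.5,1.2,.9,.6,.3,.1,0)])
E
python3 bar.py
```

```text
23.1 [ 0.48980964 -0.26827227  0.24283546] [-1.17114962 -0.41565323  3.12477097]
top [(np.int32(5), [458.0, 204.0])]
[(2, [480.0, 207.0]), (1.5, [464.0, 205.0]), (1.2, [452.0, 204.0]), (0.9, [440.0, 204.0]), (0.6, [430.0, 203.0]), (0.3, [422.0, 204.0]), (0.1, [418.0, 204.0]), (0, [417.0, 204.0])]
side []
[(2, [333.0, 113.0]), (1.5, [333.0, 114.0]), (1.2, [332.0, 117.0]), (0.9, [332.0, 124.0]), (0.6, [331.0, 132.0]), (0.3, [330.0, 141.0]), (0.1, [330.0, 147.0]), (0, [330.0, 150.0])]
```

Call:
jog_arm(deltas=[0,0,0,2,15,-4,0,0,0,0,3,30,-9,0,0,0,0,5,44,-17,0,0,0,0,7,57,-27,0,0,0,0,8,68,-38,0,0,0,0,9,75,-47,0,0,0,0,9,80,-56,0,0,0,0,10,85,-66,0,0,0,0,10,85,-66,0])

```text
clock: 24.1
position: [0.4982, -0.1832, 0.173]
ee_rot: [0.003, 0.747, 0.665, 0.003]
contact_force: [0.2, -0.1, 1.3]
width: 0.0002
gripper_force: 0.0
```

```bash
python3 bar.py
```

```text
24.1 [ 0.49818633 -0.18323462  0.17295047] [ 0.17159443 -0.11649664  1.31332143]
top [(np.int32(45), [419.0, 205.0])]
[(2, [480.0, 207.0]), (1.5, [464.0, 205.0]), (1.2, [452.0, 204.0]), (0.9, [440.0, 204.0]), (0.6, [430.0, 203.0]), (0.3, [422.0, 204.0]), (0.1, [418.0, 204.0]), (0, [417.0, 204.0])]
side [(np.int32(12), [331.0, 143.0])]
[(2, [333.0, 113.0]), (1.5, [333.0, 114.0]), (1.2, [332.0, 117.0]), (0.9, [332.0, 124.0]), (0.6, [331.0, 132.0]), (0.3, [330.0, 141.0]), (0.1, [330.0, 147.0]), (0, [330.0, 150.0])]
```

Call:
jog_arm(deltas=[0,0,0,0,3,-6,0,0,0,0,1,5,-12,0,0,0,0,1,7,-17,0,0,0,0,1,8,-21,0,0,0,0,1,9,-24,0,0,0,0,1,9,-24,0])

```text
clock: 24.8
position: [0.5, -0.1751, 0.1506]
ee_rot: [0.005, 0.747, 0.665, 0.004]
contact_force: [-0.2, 0.7, -0.4]
width: -0.0
gripper_force: 0.0
```

```bash
python3 bar.py
```

```text
24.8 [ 0.50004212 -0.17511549  0.15056122] [-0.22941575  0.67329782 -0.36128523]
top [(np.int32(16), [415.0, 208.0])]
[(2, [480.0, 207.0]), (1.5, [464.0, 205.0]), (1.2, [452.0, 204.0]), (0.9, [440.0, 204.0]), (0.6, [430.0, 203.0]), (0.3, [422.0, 204.0]), (0.1, [418.0, 204.0]), (0, [417.0, 204.0])]
side [(np.int32(21), [331.0, 148.0])]
[(2, [333.0, 113.0]), (1.5, [333.0, 114.0]), (1.2, [332.0, 117.0]), (0.9, [332.0, 124.0]), (0.6, [331.0, 132.0]), (0.3, [330.0, 141.0]), (0.1, [330.0, 147.0]), (0, [330.0, 150.0])]
```

Call:
jog_arm(deltas=[0,0,0,0,0,-1,0,0,0,0,0,0,-2,0,0,0,0,0,0,-3,0,0,0,0,0,0,-4,0,0,0,0,0,0,-4,0])

```text
clock: 25.4
position: [0.5, -0.1751, 0.1464]
ee_rot: [0.005, 0.747, 0.665, 0.004]
contact_force: [0.4, 0.2, -0.2]
width: -0.0004
gripper_force: 0.0
```

Call:
jog_arm(deltas=[0,0,0,0,0,-1,0,0,0,0,0,0,-2,0,0,0,0,0,0,-3,0,0,0,0,0,0,-3,0])

```text
clock: 25.8
position: [0.5003, -0.1753, 0.1452]
ee_rot: [0.005, 0.747, 0.665, 0.004]
contact_force: [-2.4, 1.9, 8.2]
width: -0.0001
gripper_force: 4.4
```

```bash
python3 bar.py
```

```text
25.8 [ 0.50031834 -0.17527798  0.14524927] [-2.36998968  1.92482406  8.22073956]
top [(np.int32(21), [415.0, 208.0])]
[(2, [480.0, 207.0]), (1.5, [464.0, 205.0]), (1.2, [452.0, 204.0]), (0.9, [440.0, 204.0]), (0.6, [430.0, 203.0]), (0.3, [422.0, 204.0]), (0.1, [418.0, 204.0]), (0, [417.0, 204.0])]
side [(np.int32(5), [327.0, 150.0]), (np.int32(11), [334.0, 150.0])]
[(2, [333.0, 113.0]), (1.5, [333.0, 114.0]), (1.2, [332.0, 117.0]), (0.9, [332.0, 124.0]), (0.6, [331.0, 132.0]), (0.3, [330.0, 141.0]), (0.1, [330.0, 147.0]), (0, [330.0, 150.0])]
```

Call:
jog_arm(deltas=[0,0,0,0,0,-0.5,0,0,0,0,0,0,-1,0,0,0,0,0,0,-1,0])

```text
clock: 26.2
position: [0.5003, -0.1753, 0.1451]
ee_rot: [0.006, 0.747, 0.665, 0.004]
contact_force: [-3.5, 1.6, 14.4]
width: 0.0
gripper_force: 6.7
```

Call:
jog_arm(deltas=[0,0,0,0,0,-0.5,0,0,0,0,0,0,-1,0,0,0,0,0,0,-1,0])

```text
clock: 26.5
position: [0.5004, -0.1753, 0.145]
ee_rot: [0.006, 0.747, 0.665, 0.004]
contact_force: [-5.0, 3.0, 18.2]
width: -0.0001
gripper_force: 9.1
```

The bar now resists stiffly: 8 to 18 N over 0.2 mm, at the shut height, well above the 3–10 N snap force. I'll lift off, then check the catch and pad in the images.

Call:
jog_arm(deltas=[0,0,0,0,0,10,0,0,0,0,0,0,40,0,0,0,0,0,0,85,0,0,0,0,0,0,130,0,0,0,0,0,-20,170,0,0,0,0,0,-40,190,0,0,0,0,0,-40,190,0,0,0,0,0,-40,190,0])

```text
clock: 27.3
position: [0.4999, -0.2149, 0.3311]
ee_rot: [0.004, 0.747, 0.664, 0.004]
contact_force: [-0.7, 0.3, -0.2]
width: 0.0
gripper_force: 0.0
```

```bash
python3 bar.py
python3 - <<'E'
from h import *
s=manip.get_state();c=cal("wrist");a=imaging.get_image("wrist");cv2.imwrite("pics/w9.png",a)
t=np.radians(-6.7);ex=np.array([np.cos(t),np.sin(t),0]);ey=np.array([-ex[1],ex[0],0]);N=np.array([.4952,-.2123,.018])
H=cv2.cvtColor(a,cv2.COLOR_BGR2HSV);M=(((H[...,0]<8)|(H[...,0]>174))&(H[...,1]>150)&(H[...,2]>80)).astype(np.uint8)
k,_,st,ce=cv2.connectedComponentsWithStats(M)
for i in range(1,k):
    if st[i,4]>60:print("red",st[i],ce[i].round(1))
for th in(0,.03,.06,.1):
    f=lambda r,x,o=10:proj("wrist",N+x/1e3*ex+(-.06+r/1e3*np.cos(th)-o/1e3*np.sin(th))*ey+np.array([0,0,.128+r/1e3*np.sin(th)+o/1e3*np.cos(th)]),c).round(1).tolist()
    print(th,"pad",f(99,0),"corners",f(88,-15),f(110,15))
print("cam jig y",(c[1][:3,3]-N)@ey,c[1][2,3])
o=cv2.imread("pics/s7.png").astype(int)
import glob
n=cv2.imread(sorted(glob.glob("pics/sb*.png"))[-1]).astype(int)
d=np.abs(o-n).max(2)[100:205,310:360]
print("changed rows",[(100+i,int(r.sum())) for i,r in enumerate(d>40) if r.sum()>2])
E
```

```text
27.3 [ 0.49986441 -0.21489034  0.33107983] [-0.71034993  0.30336304 -0.19682404]
top [(np.int32(82), [416.0, 204.0])]
[(2, [480.0, 207.0]), (1.5, [464.0, 205.0]), (1.2, [452.0, 204.0]), (0.9, [440.0, 204.0]), (0.6, [430.0, 203.0]), (0.3, [422.0, 204.0]), (0.1, [418.0, 204.0]), (0, [417.0, 204.0])]
side [(np.int32(30), [331.0, 149.0])]
[(2, [333.0, 113.0]), (1.5, [333.0, 114.0]), (1.2, [332.0, 117.0]), (0.9, [332.0, 124.0]), (0.6, [331.0, 132.0]), (0.3, [330.0, 141.0]), (0.1, [330.0, 147.0]), (0, [330.0, 150.0])]
red [303 133  29  21 554] [317.3 143.4]
red [184 141  60  65 380] [214.3 172.8]
0 pad [317.2, 143.5] corners [303.5, 153.7] [331.1, 133.1]
0.03 pad [317.2, 144.1] corners [303.4, 154.3] [331.2, 133.7]
0.06 pad [317.1, 144.8] corners [303.3, 155.0] [331.3, 134.3]
0.1 pad [317.1, 145.9] corners [303.1, 156.1] [331.5, 135.3]
cam jig y 0.07108769153322628 0.4826026773888217
changed rows [(100, 9), (101, 8), (102, 8), (103, 8), (104, 8), (105, 8), (106, 8), (107, 7), (108, 7), (109, 9), (110, 9), (111, 9), (112, 10), (113, 10), (114, 8), (115, 6), (116, 7), (117, 8), (118, 8), (119, 8), (120, 7), (121, 9), (122, 8), (123, 8), (124, 8), (125, 7), (126, 8), (127, 7), (128, 3), (129, 8), (130, 7), (131, 7), (132, 7), (133, 7), (134, 5), (136, 8), (137, 8), (138, 8), (142, 6), (143, 8), (144, 7), (145, 11), (146, 8), (147, 9), (148, 9), (149, 9), (150, 6), (151, 4), (152, 6), (153, 7), (154, 7), (155, 3), (178, 6), (179, 6), (180, 7), (181, 7), (182, 10), (183, 8), (184, 10)]
```

The pad is at (317.3,143.4), against (317.2,143.5) expected for 0 rad, so the bar is shut. It took 18 N against a hard stop and stayed down after release. The robot is clear, so I'm handing in.

```bash
python3 -c "
from rig import manip
print(manip.sign_off())"
```

```text
the job is handed in; nothing more can be done
None
```

The job is handed in at about 27 s on the robot clock: the largest rail is seated in the jig with its red band up, and the bush bar is pressed shut. I inferred the catch snap from the bar hitting a hard stop at 18 N and measuring level (0 rad) after I let go; I did not see the catch itself hook over.

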